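# Dock the sampler rack and load its bottles by height

## Robot

A 6-joint arm with a two-finger parallel gripper is mounted at the origin on the work surface. World frame = base frame: x ahead of the robot, y to its left, z up, the work surface at z = 0. Lengths are in m, angles in rad, forces in N, time in s.
With the tool pointing down it reaches from about 0.375 to 0.9 m from the base axis. Payload 3.1 kg.
Tool frame: the origin (TCP) lies midway between the tips of the shut fingers; the grasp point (between the pads) lies 19 mm behind it; z points along the fingers, y is the line along which they close (so a half turn about z gives the same grasp; the last joint's range is limited). The gripper opens to 87 mm and grips with 3 to 60 N. Pads are 19 mm wide; open, the fingers measure 117 mm over their backs; the gripper's body (75 mm by 190 mm) begins 51 mm behind the grasp point.
Start: joints at [-1.458, 0.527, 1.433, -0, 1.181, -0.178], TCP at [0.179, -0.599, 0.223] pointing down, gripper open.
Joint ranges: [-3.08, 3.08], [-0.75, 2.2], [0.22, 2.44], [-1.43, 4.57], [0, 2.65], [-2.85, 2.85]. Speed limits (rad/s): [2.79, 2.79, 3.14, 3.14, 3.14, 3.14].

## Interface

Orientations are given as a unit quaternion [x, y, z, w].
In Python, from rig import get_obs, cams, job gives the robot as it stands.
- The arm moves only by the tool servo_tool, never from a script. Its argument "moves" is text: rows parted by semicolons, each of 5 numbers parted by spaces: the shift along the tool's x, y, z in m, then the turn about the tool's z in degrees, then the finger opening in m, from 0 to 0.087. In form: dx dy dz spin claw; .... A call has 1 to 10 rows; each row is the pose to reach, as a shift and turn from the pose commanded when the call began, along the tool's axes at that moment; what a row does not reach only later rows make up. A row lasts 1/12 s, in which the tool goes at most 41.7 mm and 7.16 degrees, less where a joint would pass 70% of its speed; a pose out of reach is approached as far as the arm can. A call with a gripper value outside its range is refused whole. The fingers move at their own pace and stop on an object; "grip_force" is the grip in N (left out, the last holds). Time passes only in rows, so rows that repeat a pose let the fingers close. It gives the time, the measured TCP pose, the force, the opening and the grip force at its end, in the units of the state.
- get_obs(): the state, without advancing time (a new reading comes with each control period).
- cams.camera(name): name is "side" or "top" or "wrist"; returns the picture (480x640x3 uint8, blue, green, red); there is no depth.
- cams.camera_model(name): a dict with "fx", "fy", "cx", "cy" (pixels), "R" (3x3) and "t" (3): a world point X has camera coordinates R X + t. Camera axes: x right, y down, z forward; pixel columns grow to the right and rows downward; lengths in m; the calibration is good to about 2 mm. The wrist camera is an equidistant fisheye: a pixel r from the principal point sees the ray r / f radians off the axis. A picture is of the moment at which its call begins: read the wrist's pose just before it. camera_model takes no time and is no camera call; for the wrist camera it gives the pose at the moment of the call.
- job.hand_in(): hands the job in; it is judged then, once.
The state is a dict: "time": time; "q": joint angles; "joint_velocities": joint speeds; "joint_torque": joint torques, N m; "position": TCP position; "tool_rot": TCP orientation; "ft_force": force on the tool from outside, world axes, zero at the start; "moment": the same for the moment, N m; "grip_width": finger opening in m; "grip_force": force on a finger pad.
Only numpy, scipy, OpenCV 4.12 (cv2) and the standard library are available. Lean on these libraries where they do the work, as an engineer would, in place of code of your own. Each camera call takes 0.05 s, during which the arm holds its last target. There are 200 camera calls.

## Task

First lower the loose rack plate onto the sampler's dock so that both dowel pins enter its holes and it lies fully down. Then stand the four amber bottles upright on the rack's four round marks, one on each, in order of height: the shortest next to the white rinse pot, the tallest at the far end. Leave the conical flask where it stands.

Things in the scene. Friction and masses are not known exactly. Their poses are not given: they have to be found in the camera images.
- dock: Fixed grey block 100 (x) by 400 (y) by 20 mm high; origin: centre of its underside. Two brass dowel pins stand on its top at y = +88 and -88 mm, x = 0: 8 mm diameter, 15 mm high, the upper 7 mm tapering to a 4 mm tip. At y = +174 and -174 mm it carries the rinse pot and a flat black disc (42 mm diameter, 6 mm high); which end has which varies.
- rinse_pot: Fixed white round pot with a steel band and a dark mouth, 42 mm in diameter, 60 mm high, standing on one end of the dock, on the line of the pins. Origin: centre of its underside.
- rack: Loose aluminium plate 80 (x) by 296 (y) by 12 mm thick, 0.45 kg, flat on the table; origin: centre of its underside. Black handle fin in the middle; 12 mm through holes at y = +88, -88 mm for the pins; on top four grey round marks, 34 mm, at y = -121, -55, +55, +121 mm, all at x = 0. May go on either way round; seated, it is centred on the dock, underside on its top, pins 3 mm proud.
- rack_handle (a point): Middle of the rack's handle fin, where to grip it: 40 mm above the rack's underside, same axes as the rack. The fin is 12 mm thick (along x), 30 mm long (along y) and stands 44 mm above the plate's top.
- bottle_a_mid (a point): The shortest of the four sample bottles: round amber glass, 34 mm in diameter, white screw cap 29 mm in diameter and 13 mm high, 50 mm high in all, closed, about 40 g. This point is on its axis, half-way up; z up along the axis. Starts upright on the table.
- bottle_b_mid (a point): The second shortest of the four sample bottles: round amber glass, 34 mm in diameter, white screw cap 29 mm in diameter and 13 mm high, 68 mm high in all, closed, about 60 g. This point is on its axis, half-way up; z up along the axis. Starts upright on the table.
- bottle_c_mid (a point): The second tallest of the four sample bottles: round amber glass, 34 mm in diameter, white screw cap 29 mm in diameter and 13 mm high, 86 mm high in all, closed, about 80 g. This point is on its axis, half-way up; z up along the axis. Starts upright on the table.
- bottle_d_mid (a point): The tallest of the four sample bottles: round amber glass, 34 mm in diameter, white screw cap 29 mm in diameter and 13 mm high, 104 mm high in all, closed, about 100 g. This point is on its axis, half-way up; z up along the axis. Starts upright on the table.
- flask: Loose clear glass conical flask, 60 mm in diameter at the foot, 98 mm high, standing among the bottles; not part of the job. Origin: centre of its underside.

How it is judged:
On the way:
1. the rack lies fully down on the dock, on both pins, with no bottle on it yet (x of rack in the frame of dock between -0.004 and 0.004 m and y of rack in the frame of dock between -0.004 and 0.004 m and z of rack in the frame of dock below 0.0235 m and angle between rack's own z axis and vertical below 0.03 rad and angle between the y axis of rack and the y axis of dock, either way round below 0.06 rad and height (world z) of bottle_a_mid below 0.04 m and height (world z) of bottle_b_mid below 0.049 m and height (world z) of bottle_c_mid below 0.058 m and height (world z) of bottle_d_mid below 0.067 m), for 0.2 s.
At the end, for the whole second after the job is handed in: The rack lies down on the dock on both pins (within 4 mm); the bottles stand upright, each within 12 mm of its mark along and across the row, the shortest next to the rinse pot and rising in height away from it; all released and at rest (x of rack in the frame of dock between -0.004 and 0.004 m and y of rack in the frame of dock between -0.004 and 0.004 m and z of rack in the frame of dock below 0.0235 m and angle between rack's own z axis and vertical below 0.03 rad and angle between the y axis of rack and the y axis of dock, either way round below 0.06 rad and ((y of rinse_pot in the frame of dock above 0 m and y of bottle_a_mid in the frame of dock between 0.109 and 0.133 m and y of bottle_b_mid in the frame of dock between 0.043 and 0.067 m and y of bottle_c_mid in the frame of dock between -0.067 and -0.043 m and y of bottle_d_mid in the frame of dock between -0.133 and -0.109 m) or (y of rinse_pot in the frame of dock below 0 m and y of bottle_a_mid in the frame of dock between -0.133 and -0.109 m and y of bottle_b_mid in the frame of dock between -0.067 and -0.043 m and y of bottle_c_mid in the frame of dock between 0.043 and 0.067 m and y of bottle_d_mid in the frame of dock between 0.109 and 0.133 m)) and x of bottle_a_mid in the frame of dock between -0.012 and 0.012 m and z of bottle_a_mid in the frame of dock between 0.051 and 0.063 m and angle between each of bottle_a_mid, bottle_b_mid, bottle_c_mid, bottle_d_mid's own z axis and vertical below 0.12 rad and linear speed of each of bottle_a, bottle_b, bottle_c, bottle_d, rack below 0.02 m/s and x of bottle_b_mid in the frame of dock between -0.012 and 0.012 m and z of bottle_b_mid in the frame of dock between 0.06 and 0.072 m and x of bottle_c_mid in the frame of dock between -0.012 and 0.012 m and z of bottle_c_mid in the frame of dock between 0.069 and 0.081 m and x of bottle_d_mid in the frame of dock between -0.012 and 0.012 m and z of bottle_d_mid in the frame of dock between 0.078 and 0.09 m); the robot touches nothing.
It fails at once if the conical flask is pushed more than 30 mm from its place or tipped over (distance of flask from where it was at the start of the episode above 0.03 m or angle between flask's own z axis and vertical above 0.5 rad).
It also fails if it takes over 138 s, if anything falls off the work surface, if the arm or the gripper's body presses on something with over 40 N, if the wrist force passes 120 N, or if a joint passes its speed limit or range.

## Working session

There is one attempt and no reset: what is moved stays moved. The work goes in short steps, Python scripts to look and compute and a tool call to move; the robot and the scene stay as the last step left them, time stands still between calls to the robot, and variables do not carry over. Pictures are saved under pics/ and viewed, at most 14 in all, crops included, and the job is handed in when it is done.

Besides the shell and the picture viewer there is one more tool, called after "Call:" as name(argument=value, ...) on one line, values as JSON. servo_tool: Moves the arm, as the interface text tells. Its arguments: {"type":"object","properties":{"moves":{"type":"string"},"grip_force":{"type":"number"}},"required":["moves"]}

```bash
ls; mkdir -p pics; python3 - <<'E'
from rig import get_obs,cams
import cv2,numpy as np
print(get_obs())
for n in("top","side","wrist"):
    m=cams.camera_model(n);print(n,{k:np.round(v,3).tolist() for k,v in m.items()})
    cv2.imwrite(f"pics/{n}0.png",cams.camera(n))
E
```

```text
pics
{'time': 0.0, 'q': array([-1.45849140e+00,  5.28479499e-01,  1.43385040e+00, -1.10536797e-05,
        1.18139893e+00, -1.78511635e-01]), 'joint_velocities': array([-0.00105051,  0.00015788, -0.00067052,  0.0012778 , -0.00083965,
       -0.00046409]), 'joint_torque': array([-1.02501355e-03, -4.40039492e+01, -1.76592636e+01,  6.33795164e-02,
        5.81788807e-02, -1.48799109e-04]), 'position': array([ 0.1791468 , -0.5980367 ,  0.22157995]), 'tool_rot': array([ 9.89445961e-01,  1.44898413e-01,  3.02427547e-05, -1.06767085e-03]), 'ft_force': array([-0.59084569,  0.01093131,  0.47379559]), 'moment': array([0.00237502, 0.00244263, 0.02822796]), 'grip_force': 0.0, 'grip_width': 0.08679438277297731}
top {'fx': 461.149, 'fy': 461.149, 'cx': 325.987, 'cy': 243.014, 'R': [[-0.023, -1.0, -0.007], [-0.998, 0.024, -0.061], [0.062, 0.006, -0.998]], 't': [0.021, 0.554, 1.034]}
side {'fx': 566.858, 'fy': 566.858, 'cx': 321.655, 'cy': 243.851, 'R': [[-0.935, -0.353, -0.019], [-0.187, 0.54, -0.821], [0.3, -0.764, -0.571]], 't': [0.498, 0.138, 0.943]}
wrist {'fx': 371.648, 'fy': 371.648, 'cx': 321.069, 'cy': 240.093, 'R': [[0.286, -0.958, -0.002], [-0.924, -0.276, 0.266], [-0.255, -0.074, -0.964]], 't': [-0.624, -0.031, 0.392]}
```

View pics/top0.png

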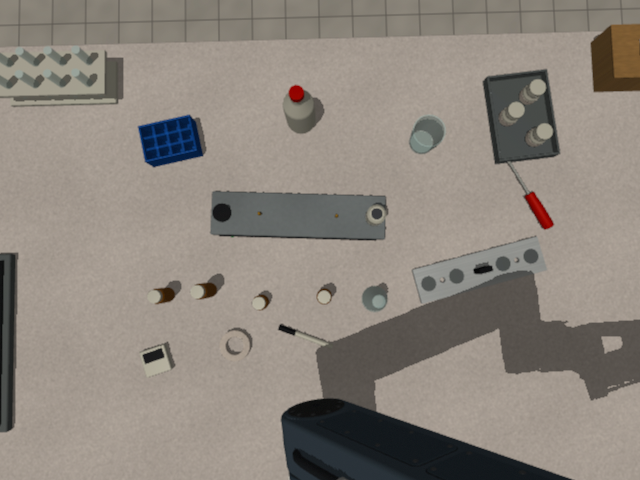

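View pics/side0.png

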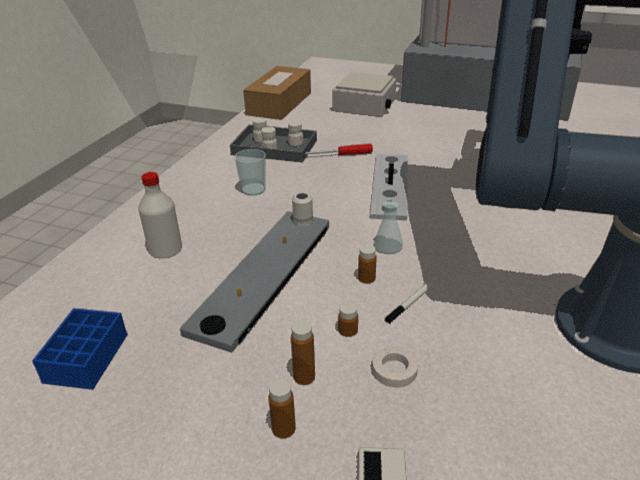

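```bash
cat > h.py <<'E'
import numpy as np,cv2
from rig import get_obs,cams
def ray(m,p):
    p=np.asarray(p,float);x=(p[0]-m['cx'])/m['fx'];y=(p[1]-m['cy'])/m['fy']
    R=np.array(m['R']);t=np.array(m['t']);return -R.T@t, x,y,R
def cast(m,p,fish=False):
    c,x,y,R=ray(m,p)
    if fish:
        r=np.hypot(x,y);s=np.sin(r)/r if r>1e-9 else 1;d=np.array([x*s,y*s,np.cos(r)])
    else: d=np.array([x,y,1.])
    d=R.T@d;return c,d/np.linalg.norm(d)
def plane(m,p,z,fish=False):
    c,d=cast(m,p,fish);return c+d*(z-c[2])/d[2]
def tri(*rays):
    A=np.zeros((3,3));b=np.zeros(3)
    for c,d in rays:
        P=np.eye(3)-np.outer(d,d);A+=P;b+=P@c
    X=np.linalg.solve(A,b);return X,[float(np.linalg.norm((np.eye(3)-np.outer(d,d))@(X-c))) for c,d in rays]
def blobs(mask,amin=10):
    n,l,s,c=cv2.connectedComponentsWithStats(mask.astype(np.uint8))
    return [(s[i].tolist(),c[i].round(1).tolist()) for i in range(1,n) if s[i][4]>=amin]
E
python3 - <<'E'
import cv2,numpy as np
from h import blobs
t=cv2.imread('pics/top0.png');s=cv2.imread('pics/side0.png')
def z(im,x0,x1,y0,y1,k):return cv2.resize(im[y0:y1,x0:x1],None,fx=k,fy=k,interpolation=cv2.INTER_CUBIC)
o=np.zeros((600,800,3),np.uint8)
def put(i,x,y):o[y:y+i.shape[0],x:x+i.shape[1]]=i
put(z(t,140,400,270,320,3),0,0);put(z(t,200,400,180,245,3),0,150);put(z(t,405,555,225,310,3),0,345)
put(z(s,355,425,145,225,4)[:250],480,350)
cv2.imwrite('pics/m1.png',o)
for n,i in(('top',t),('side',s)):
    h=cv2.cvtColor(i,cv2.COLOR_BGR2HSV);print(n,blobs((h[...,0]<22)&(h[...,1]>130)&(h[...,2]>40)&(h[...,2]<200),4))
E
```

```text
top [([591, 25, 49, 66, 2923], [616.7, 58.7]), ([289, 85, 15, 17, 203], [296.0, 93.2]), ([525, 192, 28, 37, 436], [538.8, 210.5]), ([258, 212, 3, 3, 8], [258.9, 213.1]), ([335, 214, 3, 3, 6], [336.2, 215.3]), ([199, 283, 17, 16, 151], [208.7, 289.4]), ([156, 288, 18, 15, 155], [166.5, 294.3]), ([320, 289, 11, 5, 12], [325.4, 290.0]), ([259, 295, 10, 13, 37], [264.9, 299.3])]
side [([445, 0, 6, 47, 54], [447.1, 22.5]), ([244, 67, 66, 52, 1377], [277.5, 93.4]), ([339, 144, 34, 11, 261], [355.7, 148.9]), ([142, 172, 17, 14, 178], [150.0, 178.4]), ([283, 236, 3, 7, 18], [283.9, 239.4]), ([358, 256, 18, 27, 385], [366.7, 269.7]), ([237, 289, 4, 7, 20], [238.8, 292.2]), ([338, 315, 20, 21, 307], [347.7, 326.0]), ([292, 334, 23, 51, 912], [303.1, 360.3]), ([269, 393, 26, 45, 824], [282.4, 417.4])]
```

View pics/m1.png

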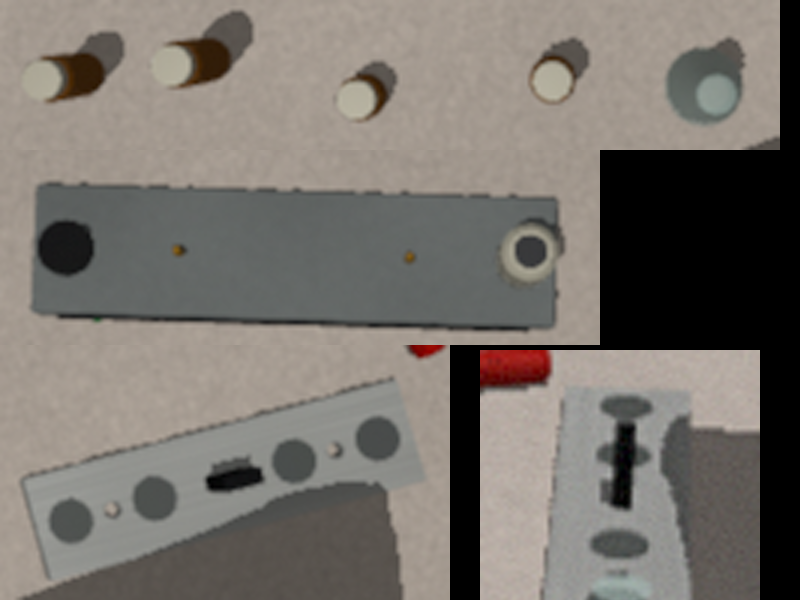

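```bash
python3 - <<'E'
from h import *
T=cams.camera_model('top');S=cams.camera_model('side')
P={'b1':((154.7,296.5),(281.5,387)),'b2':((197.7,291.7),(302,328)),'b3':((259.3,303.3),(347.5,311)),'b4':((324,296.7),(367,250)),
'm1':((531,256),(391.5,159.2)),'m2':((503,263.3),(390.5,171.2)),'m3':((456.7,276),(389.7,193.5)),'pinL':((259.3,213),(238.8,290.5)),'pinR':((336.3,215.5),(283.9,238)),'pot':((376.7,213.5),(303,198)),'flask':((378.7,302),(391,203))}
for k,(a,b) in P.items():
    X,r=tri(cast(T,a),cast(S,b));print(k,X.round(4),np.round(r,4))
mk=np.array([plane(T,p,.012) for p in((531,256),(503,263.3),(456.7,276),(428.7,283.7))]);print(mk.round(4),mk.mean(0),np.linalg.norm(np.diff(mk,axis=0),axis=1))
print(np.degrees(np.arctan2(*(mk[3]-mk[0])[[0,1]])))
for p in((259.3,213),(336.3,215.5)):print(plane(T,p,.035))
print('tool x axis etc'); from scipy.spatial.transform import Rotation as R
print(R.from_quat(get_obs()['tool_rot']).as_matrix().round(3))
E
```

```text
b1 [0.4453 0.3743 0.0836] [0.0001 0.0001]
b2 [0.4545 0.2781 0.1004] [0.0006 0.0006]
b3 [0.4246 0.1588 0.0418] [0.0016 0.0016]
b4 [0.4364 0.015  0.0645] [0.001 0.001]
m1 [ 0.5147 -0.4589  0.0111] [0.0006 0.0006]
m2 [ 0.4997 -0.3942  0.0114] [0.0009 0.0009]
m3 [ 0.4732 -0.2878  0.0112] [0.0007 0.0007]
pinL [0.6264 0.1577 0.0288] [0.001 0.001]
pinR [ 0.6166 -0.0165  0.0304] [0.0012 0.0012]
pot [ 0.6116 -0.1037  0.0748] [0.0007 0.0007]
flask [ 0.4245 -0.099   0.1014] [0.0006 0.0006]
[[ 0.514  -0.4587  0.012 ]
 [ 0.4989 -0.3942  0.012 ]
 [ 0.4725 -0.2878  0.012 ]
 [ 0.4566 -0.2235  0.012 ]] [ 0.48551255 -0.34105657  0.012     ] [0.06618325 0.10967337 0.06623368]
-13.735119910462549
[0.62475041 0.15640819 0.035     ]
[ 0.61487227 -0.01682367  0.035     ]
tool x axis etc
[[ 0.958  0.287 -0.   ]
 [ 0.287 -0.958  0.002]
 [ 0.    -0.002 -1.   ]]
```

```bash
cat > plan.py <<'E'
import sys,numpy as np
from rig import get_obs
from scipy.spatial.transform import Rotation as R
def plan(x,y,z,yaw=None):
    """shift in tool axes and spin (deg) to bring TCP to x,y,z with tool-x at yaw (deg)"""
    o=get_obs();M=R.from_quat(o['tool_rot']).as_matrix()
    d=M.T@(np.array([x,y,z])-o['position']);now=np.degrees(np.arctan2(M[1,0],M[0,0]))
    print('t',round(o['time'],2),'pos',o['position'].round(4),'yaw',now.round(2),'w',o['grip_width'].round(4),'F',o['ft_force'].round(1),'tilt',M[:2,2].round(4))
    print('MOVE',d.round(4),'spin',None if yaw is None else round((now-yaw+180)%360-180,2))
if __name__=='__main__':plan(*map(float,sys.argv[1:]))
E
python3 plan.py 0.4855 -0.341 0.2 103.7
```

```text
Traceback (most recent call last):
  File "plan.py", line 10, in <module>
    if __name__=='__main__':plan(*map(float,sys.argv[1:]))
                            ~~~~^^^^^^^^^^^^^^^^^^^^^^^^^^
  File "plan.py", line 8, in plan
    print('t',round(o['time'],2),'pos',o['position'].round(4),'yaw',now.round(2),'w',o['grip_width'].round(4),'F',o['ft_force'].round(1),'tilt',M[:2,2].round(4))
                                                                                     ^^^^^^^^^^^^^^^^^^^^^
AttributeError: 'float' object has no attribute 'round'
```

Call:
servo_tool(moves="0.367 -0.158 0.022 -87 0.06;0.367 -0.158 0.022 -87 0.06;0.367 -0.158 0.022 -87 0.06;0.367 -0.158 0.022 -87 0.06;0.367 -0.158 0.022 -87 0.06;0.367 -0.158 0.022 -87 0.06;0.367 -0.158 0.022 -87 0.06;0.367 -0.158 0.022 -87 0.06;0.367 -0.158 0.022 -87 0.06;0.367 -0.158 0.022 -87 0.06")

```text
time: 0.98
position: [0.4879, -0.3387, 0.2001]
tool_rot: [0.715, 0.699, 0.001, -0.0]
ft_force: [-0.4, -1.0, -0.2]
grip_width: 0.0596
grip_force: 0.0
```

```bash
python3 plan.py 0.4855 -0.341 0.2 103.7
```

```text
Traceback (most recent call last):
  File "plan.py", line 10, in <module>
    if __name__=='__main__':plan(*map(float,sys.argv[1:]))
                            ~~~~^^^^^^^^^^^^^^^^^^^^^^^^^^
  File "plan.py", line 8, in plan
    print('t',round(o['time'],2),'pos',o['position'].round(4),'yaw',now.round(2),'w',o['grip_width'].round(4),'F',o['ft_force'].round(1),'tilt',M[:2,2].round(4))
                                                                                     ^^^^^^^^^^^^^^^^^^^^^
AttributeError: 'float' object has no attribute 'round'
```

```bash
sed -i "s/o\['grip_width'\].round(4)/round(float(o['grip_width']),4)/" plan.py; python3 plan.py 0.4855 -0.341 0.2 103.7
python3 - <<'E'
from h import *
cv2.imwrite('pics/w1.png',cams.camera('wrist'))
E
```

```text
t 0.98 pos [ 0.4879 -0.3387  0.2001] yaw 88.77 w 0.0596 F [-0.4 -1.  -0.2] tilt [0.0004 0.0017]
MOVE [-0.0023 -0.0024  0.0001] spin -14.93
```

View pics/w1.png

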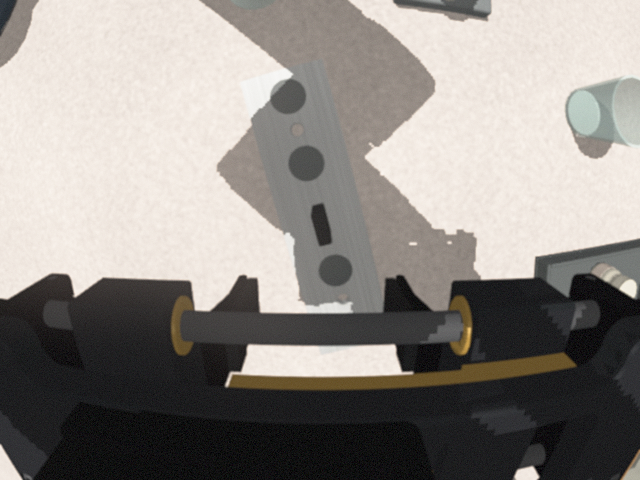

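```bash
python3 - <<'E'
from h import *
W=cams.camera_model('wrist')
im=cv2.imread('pics/w1.png');g=cv2.cvtColor(im,cv2.COLOR_BGR2GRAY)
out=[]
for p in((288,96),(306,163),(335,270)):
    x,y=p;s=g[y-26:y+26,x-26:x+26]
    seed=int(np.median(g[y-4:y+5,x-4:x+5]));m=np.abs(s.astype(int)-seed)<18
    b=[q for q in blobs(m,200)];b.sort(key=lambda q:-q[0][4]);c=b[0][1];q=(c[0]+x-26,c[1]+y-26)
    P=plane(W,q,.012,True);out.append(P);print(seed,b[0][0],q,P.round(4))
o=np.array(out);v=o[0]-o[2];print(np.linalg.norm(np.diff(o,axis=0),axis=1),np.degrees(np.arctan2(-v[0],v[1])))
u=v/np.linalg.norm(v);print('centre',(o-np.outer([.121,.055,-.055],u)).round(4))
print('fin top',plane(W,(320,225),.05,True))
E
```

```text
88 [9, 10, 35, 34, 840] (289.0, 97.3) [ 0.4636 -0.2212  0.012 ]
80 [9, 9, 35, 35, 957] (306.0, 163.1) [ 0.4782 -0.284   0.012 ]
76 [10, 11, 33, 31, 796] (335.1, 270.0) [ 0.5048 -0.3905  0.012 ]
[0.06451761 0.10971295] 13.701976725421376
centre [[ 0.4922 -0.3388  0.012 ]
 [ 0.4913 -0.3375  0.012 ]
 [ 0.4918 -0.337   0.012 ]]
fin top [ 0.49059319 -0.3353013   0.05      ]
```

Call:
servo_tool(moves="0.0 -0.003 0 -7 0.06;0.0 -0.003 0 -15 0.06;0.0 -0.003 0 -15 0.06;0.0 -0.003 0 -15 0.06;0.0 -0.003 0 -15 0.06")

```text
time: 1.45
position: [0.4823, -0.3423, 0.2005]
tool_rot: [0.622, 0.783, 0.0, -0.0]
ft_force: [1.1, 0.4, -0.3]
grip_width: 0.0602
grip_force: 0.0
```

```bash
cat > rackw.py <<'E'
from h import *
from plan import plan
def marks(W,im,zt,R0):
    """wrist view: dark marks on the rack top at height zt near the predicted spots"""
    h=cv2.cvtColor(im,cv2.COLOR_BGR2GRAY)
    return h
plan(0.49,-0.338,0.1,103.7)
W=cams.camera_model('wrist');im=cams.camera('wrist');cv2.imwrite('pics/w2.png',im)
g=cv2.cvtColor(im,cv2.COLOR_BGR2GRAY)
n=cv2.adaptiveThreshold(cv2.GaussianBlur(g,(5,5),0),255,cv2.ADAPTIVE_THRESH_MEAN_C,cv2.THRESH_BINARY_INV,61,12)
for s,c in blobs(n[:300],150):
    if s[4]<1800:P=plane(W,c,.012,True);print(s,c,P.round(4),plane(W,c,.056,True).round(4))
E
python3 rackw.py
```

```text
t 1.45 pos [ 0.4823 -0.3423  0.2005] yaw 103.09 w 0.0602 F [ 1.1  0.4 -0.3] tilt [-0.0001  0.0002]
MOVE [0.0024 0.0085 0.1005] spin -0.61
[0, 0, 22, 15, 206] [10.0, 5.1] [ 0.0374 -0.1545  0.012 ] [ 0.0912 -0.1691  0.056 ]
[285, 0, 56, 64, 1452] [315.7, 27.2] [ 0.437  -0.1648  0.012 ] [ 0.4407 -0.1781  0.056 ]
[523, 0, 23, 18, 326] [534.5, 7.6] [ 0.6521 -0.0636  0.012 ] [ 0.6288 -0.0896  0.056 ]
[309, 141, 36, 36, 1014] [326.7, 158.2] [ 0.4757 -0.2864  0.012 ] [ 0.4746 -0.2845  0.056 ]
[320, 200, 16, 44, 627] [327.9, 221.4] [ 0.4908 -0.3454  0.012 ] [ 0.4878 -0.3361  0.056 ]
[310, 254, 35, 32, 857] [327.4, 269.3] [ 0.5016 -0.3934  0.012 ] [ 0.4973 -0.378   0.056 ]
[224, 274, 35, 26, 622] [243.9, 288.7] [ 0.4224 -0.4343  0.012 ] [ 0.4279 -0.4138  0.056 ]
[384, 274, 36, 26, 623] [398.2, 289.0] [ 0.5785 -0.3984  0.012 ] [ 0.5645 -0.3825  0.056 ]
```

View pics/w2.png

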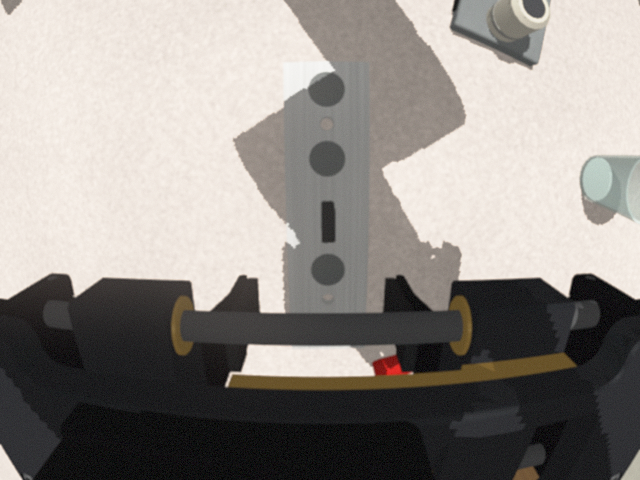

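Call:
servo_tool(moves="0.001 0.006 0.04 0 0.06;0.001 0.006 0.08 0 0.05;0.001 0.006 0.12 0 0.05;0.001 0.006 0.15 0 0.05;0.001 0.006 0.17 0 0.05;0.001 0.006 0.179 0 0.05;0.001 0.006 0.179 0 0.05;0.001 0.006 0.179 0 0.05")

```text
time: 2.17
position: [0.4884, -0.3402, 0.0219]
tool_rot: [0.621, 0.784, -0.0, 0.0]
ft_force: [-0.1, -0.2, 0.4]
grip_width: 0.0501
grip_force: 0.0
```

Call:
servo_tool(moves="0 0 0 -0.6 0.03;0 0 0 -0.6 0.0;0 0 0 -0.6 0.0;0 0 0 -0.6 0.0;0 0 0 -0.6 0.0;0 0 0 -0.6 0.0;0 0 0 -0.6 0.0", grip_force=50)

```text
time: 2.75
position: [0.488, -0.3398, 0.0218]
tool_rot: [0.616, 0.787, -0.0, 0.0]
ft_force: [1.0, 1.8, 1.2]
grip_width: 0.0114
grip_force: 50.1
```

Call:
servo_tool(moves="0 0 -0.03 0 0.0;0 0 -0.06 0 0.0;0 0 -0.1 0 0.0;0 0 -0.14 0 0.0;0 0 -0.14 0 0.0;0 0 -0.14 0 0.0")

```text
time: 3.25
position: [0.4889, -0.3404, 0.1632]
tool_rot: [0.616, 0.787, -0.0, 0.002]
ft_force: [-0.2, -0.3, -6.6]
grip_width: 0.0119
grip_force: 50.0
```

```bash
python3 plan.py 0.62 0.07 0.16 86.7
```

```text
t 3.25 pos [ 0.4889 -0.3404  0.1632] yaw 103.89 w 0.0119 F [-0.2 -0.3 -6.6] tilt [ 0.003  -0.0031]
MOVE [0.367  0.2257 0.0023] spin 17.19
```

Call:
servo_tool(moves="0.03 0.018 0 2 0;0.06 0.036 0 4 0;0.1 0.06 0 6 0;0.14 0.085 0 8 0;0.18 0.11 0 10 0;0.22 0.135 0 12 0;0.26 0.16 0 14 0;0.3 0.185 0 16 0;0.335 0.206 0 17 0;0.355 0.218 0 17 0")

```text
time: 4.08
position: [0.608, 0.0469, 0.1576]
tool_rot: [0.726, 0.687, -0.003, -0.003]
ft_force: [0.8, -1.2, -4.9]
grip_width: 0.0118
grip_force: 50.0
```

Call:
servo_tool(moves="0 0 0 0 0;0 0 0 0 0;0 0 0 0 0;0 0 0 0 0")

```text
time: 4.42
position: [0.6088, 0.0436, 0.1594]
tool_rot: [0.726, 0.687, -0.002, -0.002]
ft_force: [0.4, -0.3, -5.6]
grip_width: 0.0113
grip_force: 50.0
```

```bash
python3 plan.py 0.62 0.07 0.16 86.7
python3 - <<'E'
from h import *
t=cams.camera('top');s=cams.camera('side');w=cams.camera('wrist')
for n,i in(('t2',t),('s2',s),('w3',w)):cv2.imwrite(f'pics/{n}.png',i)
o=np.zeros((600,800,3),np.uint8)
o[:200,:800]=cv2.resize(t[160:260,180:580],None,fx=2,fy=2)[:, :800]
o[200:600,:400]=s[100:400,130:430][:300].repeat(1,0) if 0 else cv2.resize(s[100:400,150:450],(400,400))
o[200:500,400:]=cv2.resize(w,(400,300))
cv2.imwrite('pics/m2.png',o)
E
```

```text
t 4.42 pos [0.6088 0.0436 0.1594] yaw 86.82 w 0.0113 F [ 0.4 -0.3 -5.6] tilt [-0.0048  0.    ]
MOVE [ 0.027   0.0097 -0.0007] spin 0.12
```

View pics/m2.png

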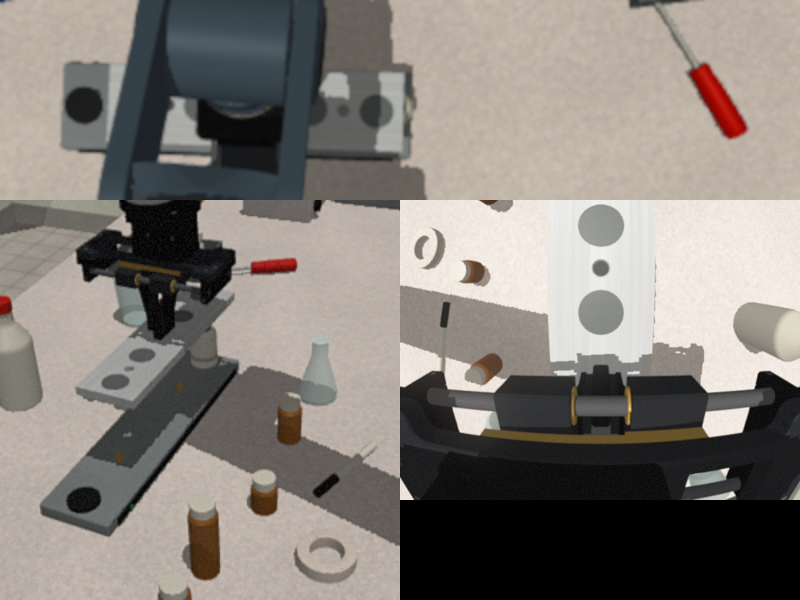

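```bash
cat > held.py <<'E'
from h import *
from plan import plan
def spots(im,zt,save=None):
    W=cams.camera_model('wrist');g=cv2.cvtColor(im,cv2.COLOR_BGR2GRAY)
    n=cv2.adaptiveThreshold(cv2.GaussianBlur(g,(3,3),0),255,cv2.ADAPTIVE_THRESH_MEAN_C,cv2.THRESH_BINARY_INV,121,12)
    n[:,:240]=0;n[:,400:]=0
    out=[]
    for s,c in blobs(n[:260],80):
        if 0.6<s[2]/s[3]<1.6 and s[4]>.65*s[2]*s[3]: out.append((s,c,plane(W,c,zt,True)))
    return W,out
if __name__=='__main__':
    im=cv2.imread('pics/w3.png');z=get_obs()['position'][2]-.0098
    W,o=spots(im,z)
    for s,c,P in o:print(s,c,P.round(4))
    if len(o)>2:print(np.linalg.norm(o[0][2]-o[-1][2]))
    print('cam',(-np.array(W['R']).T@W['t']).round(4))
E
python3 held.py; python3 plan.py 0.622 0.071 0.1 86.7
```

```text
[285, 7, 74, 68, 3957] [321.3, 40.4] [0.6179 0.1634 0.1511]
[307, 95, 29, 28, 639] [320.9, 108.5] [0.6158 0.1308 0.1511]
[285, 144, 73, 72, 4098] [321.2, 179.3] [0.6141 0.0979 0.1511]
[387, 247, 13, 11, 109] [393.9, 252.2] [0.6477 0.0605 0.1511]
0.10718719016439773
cam [0.6153 0.1162 0.3235]
t 4.57 pos [0.61   0.043  0.1609] yaw 86.75 w 0.0116 F [ 0.2 -0.7 -5.4] tilt [-0.0015  0.    ]
MOVE [0.0286 0.0104 0.0609] spin 0.05
```

Call:
servo_tool(moves="0.014 0.005 0 0 0;0.028 0.01 0 0 0;0.028 0.01 0.02 0 0;0.028 0.01 0.05 0 0;0.028 0.01 0.075 0 0;0.028 0.01 0.082 0 0;0.028 0.01 0.082 0 0;0.028 0.01 0.082 0 0;0.028 0.01 0.082 0 0;0.028 0.01 0.082 0 0")

```text
time: 5.4
position: [0.6239, 0.072, 0.0816]
tool_rot: [0.726, 0.688, 0.001, 0.002]
ft_force: [-0.2, -0.3, -5.5]
grip_width: 0.0119
grip_force: 50.0
```

```bash
python3 plan.py 0.622 0.071 0.0418 86.7
python3 - <<'E'
from h import *
s=cams.camera('side');w=cams.camera('wrist');t=cams.camera('top')
for n,i in(('t4',t),('s4',s),('w4',w)):cv2.imwrite(f'pics/{n}.png',i)
o=np.zeros((600,800,3),np.uint8)
o[:400,:400]=cv2.resize(w[58:158,270:370],(400,400),interpolation=cv2.INTER_CUBIC)
o[:400,400:]=cv2.resize(s[180:380,150:350],(400,400),interpolation=cv2.INTER_CUBIC)
o[400:,:]=cv2.resize(t[180:260,190:430],None,fx=2.5,fy=2.5)[:200,:600].repeat(1,0) if 0 else np.pad(cv2.resize(t[180:260,190:430],None,fx=2.5,fy=2.5),((0,0),(0,200),(0,0)))
cv2.imwrite('pics/m3.png',o)
from held import spots
for a in spots(w,get_obs()['position'][2]-.0098)[1]:print(a)
E
```

```text
t 5.4 pos [0.6239 0.072  0.0816] yaw 86.88 w 0.0119 F [-0.2 -0.3 -5.5] tilt [ 0.0042 -0.0002]
MOVE [-0.0011 -0.002   0.0397] spin 0.18
([285, 7, 74, 68, 3957], [321.3, 40.4], array([0.63060804, 0.19233848, 0.07111188]))
([307, 95, 29, 28, 638], [320.9, 108.5], array([0.62862082, 0.15970855, 0.07111188]))
([285, 144, 73, 72, 4089], [321.2, 179.2], array([0.62694263, 0.12685817, 0.07111188]))
([385, 248, 15, 12, 135], [392.9, 253.9], array([0.66021626, 0.08855146, 0.07111188]))
```

View pics/m3.png

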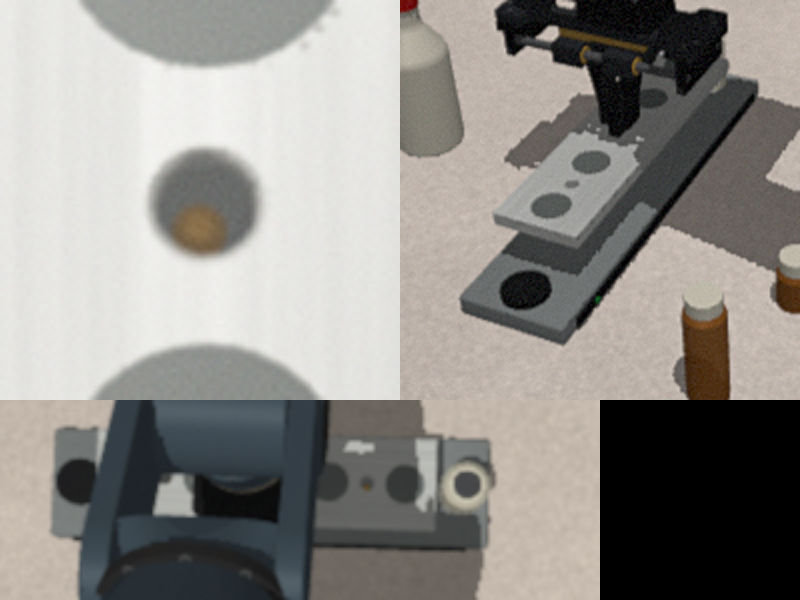

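```bash
python3 - <<'E'
from h import *
W=cams.camera_model('wrist');T=cams.camera_model('top')
w=cv2.imread('pics/w4.png');t=cv2.imread('pics/t4.png')
hs=cv2.cvtColor(w[90:128,300:342],cv2.COLOR_BGR2HSV);m=(hs[...,0]<30)&(hs[...,1]>80)
for s,c in blobs(m,5):
    p=(c[0]+300,c[1]+90);print('pin px',p,s,plane(W,p,.035,True).round(4),plane(W,p,.03,True).round(4))
z=get_obs()['position'][2]
print('z',z,'hole top',plane(W,(320.9,108.5),z-.0098,True).round(4))
r=t[200:230,320:352];hs=cv2.cvtColor(r,cv2.COLOR_BGR2HSV)
for s,c in blobs((hs[...,0]<25)&(hs[...,1]>70),2):print('Tpin',s,c[0]+320,c[1]+200,plane(T,(c[0]+320,c[1]+200),.035).round(4))
g=cv2.cvtColor(t,cv2.COLOR_BGR2GRAY)
for c in((336.4,213.2),):print('T hole',plane(T,c,z-.0098).round(4))
print(g[208:220,328:345])
E
```

```text
pin px (319.5, 115.0) [14, 20, 12, 11, 105] [0.6279 0.1592 0.035 ] [0.6279 0.1595 0.03  ]
z 0.08091187896863397 hole top [0.6286 0.1597 0.0711]
Tpin [15, 14, 3, 2, 5] 336.2 214.4 [ 0.6174 -0.0167  0.035 ]
T hole [ 0.6155 -0.0165  0.0711]
[[ 86 100 100 100 100 101 101 101 101 101 102 101 102 101 101 102 102]
 [ 76  95 101 101 101 101 102 100  98  99 101 102 102 102 102 102 100]
 [ 65  88 100 101 101 101  99  92  87  89  95 100 102 102 102 102  91]
 [ 58  84 101 101 102  99  90  79  75  76  85  95 101 102 102 101  84]
 [ 55  83 101 102 102  96  82  70  68  68  73  88  99 102 102 100  79]
 [ 58  85 101 102 102  95  79  68  66  68  70  87 100 103 103  97  75]
 [ 62  86 102 102 102  97  83  70  69  69  71  89 102 103 103  97  75]
 [ 69  92 102 102 102 100  94  85  80  77  84  98 103 104 104 101  79]
 [ 81  97 101 100 100 100 100  97  93  92  98 101 102 102 102 102  87]
 [ 93 100 100 100 100 101 101 101 101 101 101 101 102 101 102 102  97]
 [100 100 100 100 100 101 100 100 101 101 100 101 101 101 101 101 101]
 [100 100 100 100  99  99 100 101 101 101 101 100 102 101 101 101 100]]
```

Call:
servo_tool(moves="-0.0005 -0.0005 0.01 0 0;-0.0005 -0.0005 0.02 0 0;-0.0005 -0.0005 0.025 0 0;-0.0005 -0.0005 0.03 0 0;-0.0005 -0.0005 0.033 0 0;-0.0005 -0.0005 0.033 0 0;-0.0005 -0.0005 0.033 0 0")

```text
time: 6.13
position: [0.6214, 0.0715, 0.0461]
tool_rot: [0.726, 0.688, -0.0, -0.0]
ft_force: [-0.2, -0.4, -5.0]
grip_width: 0.0117
grip_force: 50.0
```

Call:
servo_tool(moves="0 0 0.002 0 0;0 0 0.004 0 0;0 0 0.006 0 0;0 0 0.007 0 0;0 0 0.007 0 0;0 0 0.007 0 0")

```text
time: 6.63
position: [0.6219, 0.0715, 0.0418]
tool_rot: [0.726, 0.688, 0.0, 0.0]
ft_force: [-2.8, -0.4, 5.4]
grip_width: 0.0117
grip_force: 50.0
```

Call:
servo_tool(moves="0 0 0 0 0.02;0 0 0 0 0.04;0 0 0 0 0.04;0 0 0 0 0.04;0 0 -0.04 0 0.04;0 0 -0.08 0 0.04;0 0 -0.12 0 0.04;0 0 -0.12 0 0.04;0 0 -0.12 0 0.04")

```text
time: 7.38
position: [0.6239, 0.0714, 0.1627]
tool_rot: [0.726, 0.688, 0.002, 0.003]
ft_force: [-0.3, 0.0, 0.1]
grip_width: 0.0399
grip_force: 0.0
```

```bash
python3 plan.py 0.4246 0.1588 0.2 86.7
python3 - <<'E'
from h import *
s=cams.camera('side');w=cams.camera('wrist')
cv2.imwrite('pics/w5.png',w);cv2.imwrite('pics/s5.png',s)
o=np.zeros((600,800,3),np.uint8)
o[:400,:400]=cv2.resize(s[190:390,150:350],(400,400),interpolation=cv2.INTER_CUBIC)
o[:300,400:]=cv2.resize(w,(400,300))
o[300:600,400:700]=cv2.resize(w[80:180,270:370],(300,300))
cv2.imwrite('pics/m4.png',o)
E
```

```text
t 7.38 pos [0.6239 0.0714 0.1627] yaw 86.89 w 0.0399 F [-0.3  0.   0.1] tilt [ 0.0073 -0.0004]
MOVE [ 0.0764 -0.2035 -0.0388] spin 0.19
```

View pics/m4.png

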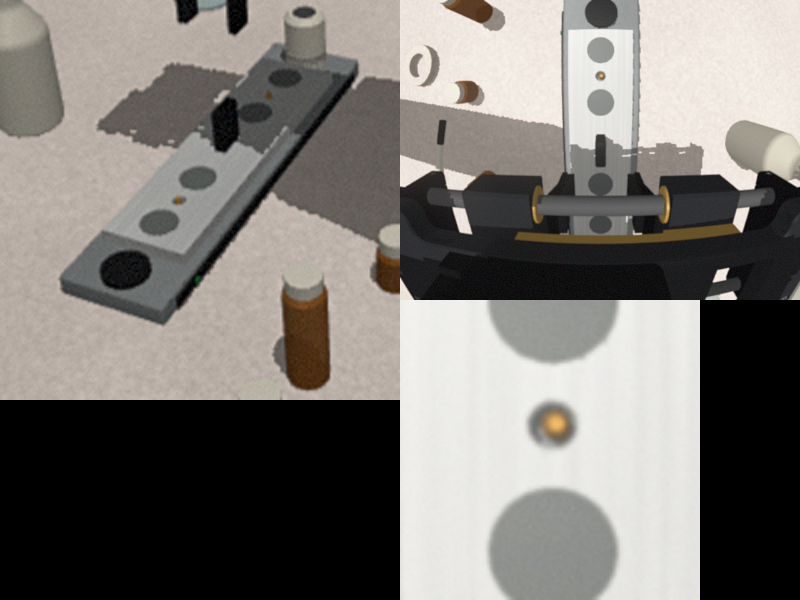

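Call:
servo_tool(moves="0.014 -0.038 0 0 0.06;0.028 -0.076 0 0 0.06;0.042 -0.114 0 0 0.06;0.056 -0.152 0 0 0.06;0.07 -0.185 0 0 0.06;0.077 -0.2015 0.03 0 0.06;0.077 -0.2015 0.06 0 0.06;0.077 -0.2015 0.06 0 0.06;0.077 -0.2015 0.06 0 0.06;0.077 -0.2015 0.06 0 0.06")

```text
time: 8.32
position: [0.4254, 0.1592, 0.0995]
tool_rot: [0.726, 0.687, -0.0, -0.0]
ft_force: [-0.8, 0.3, 0.6]
grip_width: 0.06
grip_force: 0.0
```

```bash
python3 plan.py 0.4265 0.1598 0.008 86.7
python3 - <<'E'
from h import *
W=cams.camera_model('wrist');w=cams.camera('wrist');cv2.imwrite('pics/w6.png',w)
o=cams.camera('side');cv2.imwrite('pics/s6.png',o)
cv2.imwrite('pics/m5.png',np.hstack([cv2.resize(w,(440,330)),cv2.resize(o[150:420,200:440],(293,330))]))
E
```

```text
t 8.32 pos [0.4254 0.1592 0.0995] yaw 86.85 w 0.06 F [-0.8  0.3  0.6] tilt [-0.0003 -0.    ]
MOVE [0.0007 0.0011 0.0915] spin 0.15
```

View pics/m5.png

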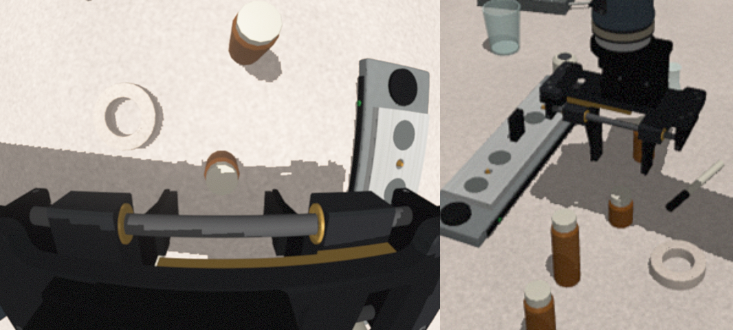

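```bash
python3 - <<'E'
from h import *
W=cams.camera_model('wrist')
for p in((321,240),(321,255)):print(plane(W,p,.05,True).round(4))
print('amber far edge',plane(W,(321,220),.0,True).round(4), plane(W,(321,220),.037,True).round(4))
E
```

```text
[0.428  0.1737 0.05  ]
[0.4275 0.1644 0.05  ]
amber far edge [0.4282 0.175  0.    ] [0.4286 0.183  0.037 ]
```

Call:
servo_tool(moves="0 0.001 0.03 0 0.06;0 0.001 0.06 0 0.06;0 0.001 0.08 0 0.06;0 0.001 0.091 0 0.06;0 0.001 0.091 0 0.06;0 0.001 0.091 0 0.06;0 0.001 0.091 0 0.04;0 0.001 0.091 0 0.02;0 0.001 0.091 0 0.02;0 0.001 0.091 0 0.02", grip_force=10)

```text
time: 9.25
position: [0.4262, 0.1594, 0.0094]
tool_rot: [0.726, 0.688, 0.001, 0.001]
ft_force: [0.1, 0.5, -0.2]
grip_width: 0.0408
grip_force: 0.0
```

Call:
servo_tool(moves="0 0 0 0 0.02;0 0 0 0 0.02;0 0 -0.03 0 0.02;0 0 -0.06 0 0.02;0 0 -0.1 0 0.02;0 0 -0.14 0 0.02;0 0 -0.15 0 0.02;0 0 -0.15 0 0.02")

```text
time: 9.92
position: [0.4277, 0.1597, 0.1617]
tool_rot: [0.726, 0.688, 0.003, 0.002]
ft_force: [0.7, 0.1, -0.6]
grip_width: 0.0335
grip_force: 10.0
```

```bash
python3 plan.py 0.615 -0.0496 0.0415 86.7
```

```text
t 9.92 pos [0.4277 0.1597 0.1617] yaw 86.9 w 0.0335 F [ 0.7  0.1 -0.6] tilt [0.008  0.0009]
MOVE [-0.199   0.1974  0.1215] spin 0.2
```

Call:
servo_tool(moves="-0.02 0.02 0 0 0.02;-0.045 0.045 0 0 0.02;-0.07 0.07 0 0 0.02;-0.095 0.095 0 0 0.02;-0.12 0.12 0 0 0.02;-0.145 0.145 0 0 0.02;-0.17 0.17 0 0 0.02;-0.19 0.19 0 0 0.02;-0.199 0.197 0 0 0.02;-0.199 0.197 0.02 0 0.02")

```text
time: 10.75
position: [0.6155, -0.0534, 0.1398]
tool_rot: [0.727, 0.687, 0.002, 0.003]
ft_force: [1.0, 0.6, 0.1]
grip_width: 0.0334
grip_force: 10.0
```

Call:
servo_tool(moves="0 0 0.02 0 0.02;0 0 0.04 0 0.02;0 0 0.06 0 0.02;0 0 0.07 0 0.02;0 0 0.07 0 0.02;0 0 0.07 0 0.02")

```text
time: 11.25
position: [0.6104, -0.0495, 0.0675]
tool_rot: [0.726, 0.688, -0.001, -0.001]
ft_force: [-0.2, 0.2, 0.4]
grip_width: 0.0336
grip_force: 10.0
```

```bash
python3 plan.py 0.615 -0.0496 0.0415 86.7;python3 - <<'E'
from h import *
s=cams.camera('side');cv2.imwrite('pics/s7.png',s)
cv2.imwrite('pics/m6.png',cv2.resize(s[140:290,200:400],(800,600)))
E
```

```text
t 11.25 pos [ 0.6104 -0.0495  0.0675] yaw 86.9 w 0.0336 F [-0.2  0.2  0.4] tilt [-0.0028  0.0008]
MOVE [0.0001 0.0047 0.026 ] spin 0.2
```

View pics/m6.png

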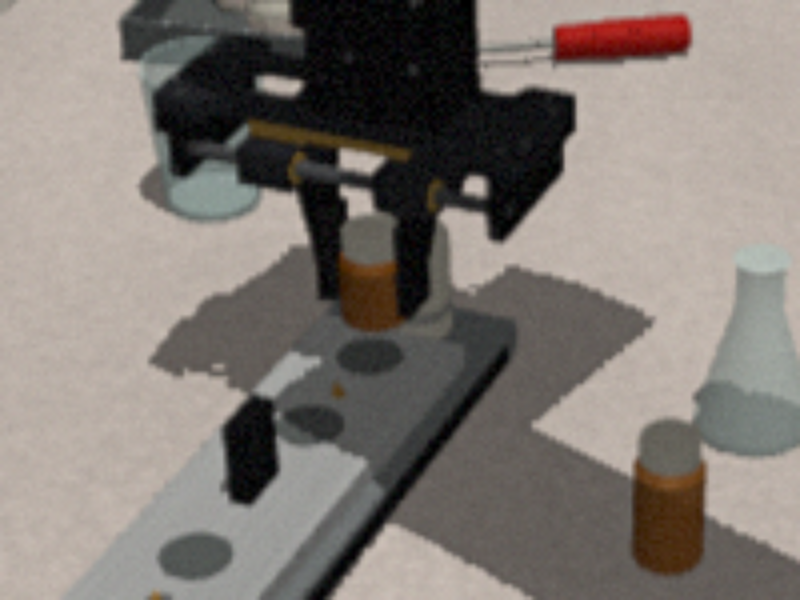

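Call:
servo_tool(moves="0 0.003 0.01 0 0.02;0 0.003 0.018 0 0.02;0 0.003 0.023 0 0.02;0 0.003 0.026 0 0.02;0 0.003 0.026 0 0.02;0 0.003 0.026 0 0.02")

```text
time: 11.8
position: [0.6143, -0.0503, 0.0423]
tool_rot: [0.726, 0.688, -0.0, -0.0]
ft_force: [-0.3, 0.3, -1.5]
grip_width: 0.0337
grip_force: 10.0
```

Call:
servo_tool(moves="0 0 0.001 0 0.02;0 0 0.001 0 0.04;0 0 0.001 0 0.06;0 0 0.001 0 0.06;0 0 0.001 0 0.06;0 0 -0.03 0 0.06;0 0 -0.07 0 0.06;0 0 -0.11 0 0.06;0 0 -0.12 0 0.06;0 0 -0.12 0 0.06")

```text
time: 12.63
position: [0.6174, -0.051, 0.1671]
tool_rot: [0.726, 0.688, 0.003, 0.004]
ft_force: [-0.1, -0.1, -0.3]
grip_width: 0.0598
grip_force: 0.0
```

```bash
python3 plan.py 0.438 0.0155 0.015 86.7
```

```text
t 12.63 pos [ 0.6174 -0.051   0.1671] yaw 86.89 w 0.0598 F [-0.1 -0.1 -0.3] tilt [ 0.0093 -0.0025]
MOVE [ 0.0569 -0.1841  0.1502] spin 0.19
```

Call:
servo_tool(moves="0.01 -0.03 0 0 0.06;0.02 -0.065 0 0 0.06;0.03 -0.1 0 0 0.06;0.04 -0.135 0 0 0.06;0.05 -0.165 0 0 0.06;0.057 -0.184 0 0 0.06;0.057 -0.184 0.03 0 0.06;0.057 -0.184 0.05 0 0.06;0.057 -0.184 0.05 0 0.06;0.057 -0.184 0.05 0 0.06")

```text
time: 13.47
position: [0.4322, 0.017, 0.1112]
tool_rot: [0.726, 0.688, -0.001, -0.002]
ft_force: [0.4, -0.6, 0.8]
grip_width: 0.0602
grip_force: 0.0
```

```bash
python3 plan.py 0.438 0.0155 0.015 86.7
```

```text
t 13.47 pos [0.4322 0.017  0.1112] yaw 86.88 w 0.0602 F [ 0.4 -0.6  0.8] tilt [-0.0049  0.0011]
MOVE [-0.0012  0.0063  0.0962] spin 0.18
```

Call:
servo_tool(moves="-0.001 0.004 0.02 0 0.06;-0.001 0.004 0.05 0 0.06;-0.001 0.004 0.075 0 0.06;-0.001 0.004 0.09 0 0.06;-0.001 0.004 0.095 0 0.06;-0.001 0.004 0.095 0 0.06;-0.001 0.004 0.095 0 0.06;-0.001 0.004 0.095 0 0.04;-0.001 0.004 0.095 0 0.02;-0.001 0.004 0.095 0 0.02")

```text
time: 14.3
position: [0.4385, 0.0153, 0.0185]
tool_rot: [0.726, 0.688, 0.001, 0.001]
ft_force: [1.2, 0.7, -0.3]
grip_width: 0.0474
grip_force: 0.0
```

Call:
servo_tool(moves="0 0 0 0 0.02;0 0 0 0 0.02;0 0 0 0 0.02;0 0 0 0 0.02")

```text
time: 14.63
position: [0.438, 0.0154, 0.018]
tool_rot: [0.726, 0.688, 0.0, 0.0]
ft_force: [0.1, 0.8, 6.4]
grip_width: 0.0335
grip_force: 10.0
```

Call:
servo_tool(moves="0 0 -0.03 0 0.02;0 0 -0.06 0 0.02;0 0 -0.1 0 0.02;0 0 -0.14 0 0.02;0 0 -0.16 0 0.02;0 0 -0.16 0 0.02;0 0 -0.16 0 0.02")

```text
time: 15.22
position: [0.4382, 0.0154, 0.1784]
tool_rot: [0.726, 0.688, 0.001, 0.001]
ft_force: [-0.4, -0.9, -1.4]
grip_width: 0.0334
grip_force: 10.0
```

```bash
python3 plan.py 0.619 0.0163 0.048 86.7
```

```text
t 15.22 pos [0.4382 0.0154 0.1784] yaw 86.89 w 0.0334 F [-0.4 -0.9 -1.4] tilt [ 0.0027 -0.0006]
MOVE [0.0108 0.1802 0.1308] spin 0.19
```

Call:
servo_tool(moves="0.001 0.02 0 0 0.02;0.002 0.045 0 0 0.02;0.004 0.07 0 0 0.02;0.006 0.095 0 0 0.02;0.008 0.12 0 0 0.02;0.009 0.145 0 0 0.02;0.01 0.165 0 0 0.02;0.011 0.178 0 0 0.02;0.011 0.18 0.01 0 0.02;0.011 0.18 0.04 0 0.02")

```text
time: 16.05
position: [0.6208, 0.0162, 0.138]
tool_rot: [0.726, 0.688, 0.002, 0.002]
ft_force: [1.3, -0.7, -0.7]
grip_width: 0.0334
grip_force: 10.0
```

Call:
servo_tool(moves="0 0 0.02 0 0.02;0 0 0.04 0 0.02;0 0 0.06 0 0.02;0 0 0.07 0 0.02;0 0 0.07 0 0.02;0 0 0.07 0 0.02")

```text
time: 16.55
position: [0.6165, 0.0167, 0.066]
tool_rot: [0.726, 0.688, -0.001, -0.002]
ft_force: [0.9, -0.7, -0.6]
grip_width: 0.0335
grip_force: 10.0
```

```bash
python3 plan.py 0.619 0.0163 0.050 86.7
```

```text
t 16.55 pos [0.6165 0.0167 0.066 ] yaw 86.88 w 0.0335 F [ 0.9 -0.7 -0.6] tilt [-0.0038  0.0006]
MOVE [-0.0003  0.0026  0.016 ] spin 0.18
```

Call:
servo_tool(moves="0 0.001 0.006 0 0.02;0 0.001 0.011 0 0.02;0 0.001 0.014 0 0.02;0 0.001 0.016 0 0.02;0 0.001 0.016 0 0.02;0 0.001 0.016 0 0.02")

```text
time: 17.05
position: [0.6192, 0.0166, 0.0518]
tool_rot: [0.726, 0.688, 0.0, 0.0]
ft_force: [-0.5, -0.1, -0.5]
grip_width: 0.0331
grip_force: 10.0
```

Call:
servo_tool(moves="0 0 0.001 0 0.02;0 0 0.002 0 0.02;0 0 0.002 0 0.02;0 0 0.002 0 0.02")

```text
time: 17.38
position: [0.6195, 0.0165, 0.0501]
tool_rot: [0.726, 0.688, 0.0, 0.0]
ft_force: [0.1, 0.4, 1.7]
grip_width: 0.0332
grip_force: 10.0
```

Contact; release.

Call:
servo_tool(moves="0 0 0 0 0.03;0 0 0 0 0.05;0 0 0 0 0.06;0 0 0 0 0.06;0 0 0 0 0.06;0 0 -0.03 0 0.06;0 0 -0.07 0 0.06;0 0 -0.11 0 0.06;0 0 -0.13 0 0.06;0 0 -0.13 0 0.06")

```text
time: 18.22
position: [0.6229, 0.0161, 0.1854]
tool_rot: [0.726, 0.688, 0.004, 0.005]
ft_force: [-0.6, -0.3, -0.0]
grip_width: 0.0598
grip_force: 0.0
```

```bash
python3 plan.py 0.447 0.3753 0.024 86.7;python3 - <<'E'
from h import *
s=cams.camera('side');cv2.imwrite('pics/s8.png',s)
cv2.imwrite('pics/m7.png',cv2.resize(s[130:430,150:450],(600,600)))
E
```

```text
t 18.22 pos [0.6229 0.0161 0.1854] yaw 86.89 w 0.0598 F [-0.6 -0.3 -0. ] tilt [ 0.0117 -0.0017]
MOVE [ 0.3493 -0.197   0.1588] spin 0.19
```

View pics/m7.png

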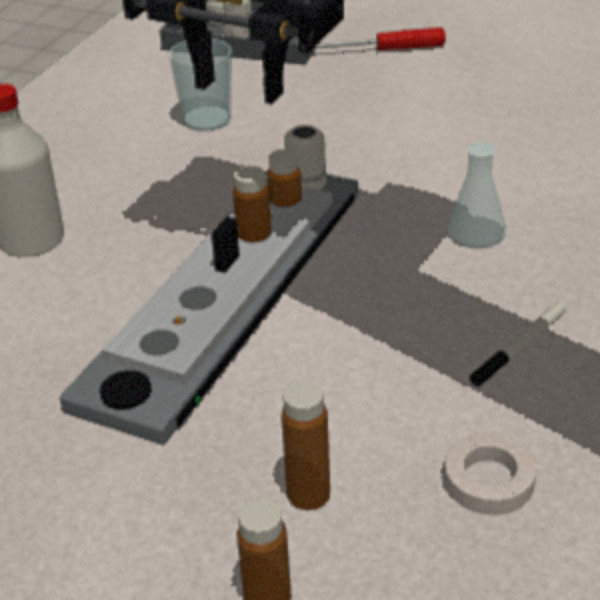

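Call:
servo_tool(moves="0.03 -0.017 0 0 0.06;0.065 -0.037 0 0 0.06;0.1 -0.057 0 0 0.06;0.135 -0.077 0 0 0.06;0.17 -0.097 0 0 0.06;0.205 -0.117 0 0 0.06;0.24 -0.137 0 0 0.06;0.275 -0.157 0 0 0.06;0.31 -0.176 0 0 0.06;0.335 -0.19 0 0 0.06")

```text
time: 19.1
position: [0.4444, 0.3633, 0.1775]
tool_rot: [0.726, 0.688, -0.002, -0.001]
ft_force: [-0.1, 0.0, 0.3]
grip_width: 0.0598
grip_force: 0.0
```

Call:
servo_tool(moves="0.014 -0.007 0 0 0.06;0.014 -0.007 0.02 0 0.06;0.014 -0.007 0.04 0 0.06;0.014 -0.007 0.045 0 0.06;0.014 -0.007 0.045 0 0.06")

```text
time: 19.52
position: [0.439, 0.3745, 0.1314]
tool_rot: [0.726, 0.688, -0.004, -0.001]
ft_force: [0.4, -0.2, 0.2]
grip_width: 0.0602
grip_force: 0.0
```

```bash
python3 plan.py 0.447 0.3753 0.026 86.7
```

```text
t 19.52 pos [0.439  0.3745 0.1314] yaw 86.89 w 0.0602 F [ 0.4 -0.2  0.2] tilt [-0.0066 -0.0038]
MOVE [0.0017 0.0086 0.1053] spin 0.19
```

Call:
servo_tool(moves="0.001 0.005 0 0 0.06;0.001 0.005 0 0 0.06;0.001 0.005 0 0 0.06")

```text
time: 19.77
position: [0.4478, 0.3766, 0.1354]
tool_rot: [0.726, 0.687, 0.001, 0.0]
ft_force: [-0.0, 0.3, 0.0]
grip_width: 0.0601
grip_force: 0.0
```

```bash
python3 plan.py 0.447 0.3753 0.026 86.7
```

```text
t 19.77 pos [0.4478 0.3766 0.1354] yaw 86.83 w 0.0601 F [-0.   0.3  0. ] tilt [0.002  0.0011]
MOVE [-0.0015 -0.0009  0.1094] spin 0.13
```

Call:
servo_tool(moves="-0.001 -0.001 0.02 0 0.06;-0.001 -0.001 0.05 0 0.06;-0.001 -0.001 0.08 0 0.06;-0.001 -0.001 0.1 0 0.06;-0.001 -0.001 0.108 0 0.06;-0.001 -0.001 0.108 0 0.06;-0.001 -0.001 0.108 0 0.06;-0.001 -0.001 0.108 0 0.04;-0.001 -0.001 0.108 0 0.02;-0.001 -0.001 0.108 0 0.02")

```text
time: 20.6
position: [0.4463, 0.3761, 0.028]
tool_rot: [0.726, 0.688, 0.001, 0.0]
ft_force: [-0.4, -0.5, -0.4]
grip_width: 0.0475
grip_force: 0.0
```

Call:
servo_tool(moves="0 0 0 0 0.02;0 0 0 0 0.02;0 0 0 0 0.02;0 0 0 0 0.02")

```text
time: 20.93
position: [0.4459, 0.3758, 0.0272]
tool_rot: [0.726, 0.688, 0.001, 0.0]
ft_force: [0.2, 0.6, 4.5]
grip_width: 0.0335
grip_force: 10.0
```

Call:
servo_tool(moves="0 0 -0.03 0 0.02;0 0 -0.06 0 0.02;0 0 -0.1 0 0.02;0 0 -0.14 0 0.02;0 0 -0.17 0 0.02;0 0 -0.17 0 0.02;0 0 -0.17 0 0.02")

```text
time: 21.52
position: [0.4462, 0.376, 0.1984]
tool_rot: [0.726, 0.688, 0.002, 0.001]
ft_force: [-0.3, 0.1, -2.0]
grip_width: 0.0333
grip_force: 10.0
```

```bash
python3 plan.py 0.6253 0.1261 0.058 86.7
```

```text
t 21.52 pos [0.4462 0.376  0.1984] yaw 86.89 w 0.0333 F [-0.3  0.1 -2. ] tilt [0.0037 0.0021]
MOVE [-0.2402  0.1919  0.1406] spin 0.19
```

Call:
servo_tool(moves="-0.02 0.016 0 0 0.02;-0.045 0.036 0 0 0.02;-0.075 0.06 0 0 0.02;-0.105 0.084 0 0 0.02;-0.135 0.108 0 0 0.02;-0.165 0.132 0 0 0.02;-0.195 0.156 0 0 0.02;-0.22 0.176 0 0 0.02;-0.235 0.188 0 0 0.02;-0.24 0.192 0.01 0 0.02")

```text
time: 22.35
position: [0.6263, 0.1221, 0.1854]
tool_rot: [0.727, 0.686, 0.0, 0.001]
ft_force: [1.0, -0.4, -0.2]
grip_width: 0.0333
grip_force: 10.0
```

Call:
servo_tool(moves="0 0 0.02 0 0.02;0 0 0.05 0 0.02;0 0 0.08 0 0.02;0 0 0.105 0 0.02;0 0 0.112 0 0.02;0 0 0.112 0 0.02;0 0 0.112 0 0.02")

```text
time: 22.93
position: [0.6232, 0.1261, 0.0737]
tool_rot: [0.726, 0.688, -0.001, -0.001]
ft_force: [0.2, 0.3, -1.0]
grip_width: 0.0337
grip_force: 10.0
```

```bash
python3 plan.py 0.6253 0.1261 0.059 86.7
```

```text
t 22.93 pos [0.6232 0.1261 0.0737] yaw 86.92 w 0.0337 F [ 0.2  0.3 -1. ] tilt [-0.0022  0.0001]
MOVE [0.0001 0.0022 0.0147] spin 0.22
```

Call:
servo_tool(moves="0 0.001 0.006 0 0.02;0 0.001 0.01 0 0.02;0 0.001 0.013 0 0.02;0 0.001 0.015 0 0.02;0 0.001 0.015 0 0.02;0 0.001 0.015 0 0.02")

```text
time: 23.43
position: [0.6251, 0.1253, 0.0598]
tool_rot: [0.726, 0.688, 0.0, 0.0]
ft_force: [-0.5, -0.6, -0.6]
grip_width: 0.0336
grip_force: 10.0
```

Call:
servo_tool(moves="0 0 0.001 0 0.02;0 0 0.001 0 0.02;0 0 0.001 0 0.03;0 0 0.001 0 0.05;0 0 0.001 0 0.06;0 0 0.001 0 0.06;0 0 0.001 0 0.06;0 0 -0.03 0 0.06;0 0 -0.07 0 0.06;0 0 -0.1 0 0.06")

```text
time: 24.27
position: [0.6252, 0.1254, 0.161]
tool_rot: [0.726, 0.688, 0.0, -0.0]
ft_force: [0.9, -0.5, 0.4]
grip_width: 0.0589
grip_force: 0.0
```

Call:
servo_tool(moves="0 0 -0.02 0 0.06;0 0 -0.02 0 0.06;0 0 -0.02 0 0.06")

```text
time: 24.52
position: [0.6258, 0.1254, 0.1809]
tool_rot: [0.726, 0.688, 0.001, 0.001]
ft_force: [-0.9, -0.1, 0.2]
grip_width: 0.0601
grip_force: 0.0
```

```bash
python3 plan.py 0.4565 0.279 0.035 86.7
```

```text
t 24.52 pos [0.6258 0.1254 0.1809] yaw 86.88 w 0.0601 F [-0.9 -0.1  0.2] tilt [0.0031 0.    ]
MOVE [ 0.1441 -0.1778  0.1454] spin 0.18
```

Call:
servo_tool(moves="0.02 -0.025 0 0 0.06;0.045 -0.055 0 0 0.06;0.07 -0.086 0 0 0.06;0.095 -0.117 0 0 0.06;0.12 -0.148 0 0 0.06;0.138 -0.17 0 0 0.06;0.144 -0.178 0 0 0.06;0.144 -0.178 0.01 0 0.06;0.144 -0.178 0.01 0 0.06;0.144 -0.178 0.01 0 0.06")

```text
time: 25.35
position: [0.4558, 0.2779, 0.1681]
tool_rot: [0.726, 0.687, -0.001, -0.0]
ft_force: [-0.6, -1.1, -0.1]
grip_width: 0.06
grip_force: 0.0
```

```bash
python3 plan.py 0.4565 0.279 0.035 86.7
```

```text
t 25.35 pos [0.4558 0.2779 0.1681] yaw 86.83 w 0.06 F [-0.6 -1.1 -0.1] tilt [-0.0015 -0.0012]
MOVE [0.0013 0.0008 0.1331] spin 0.13
```

Call:
servo_tool(moves="0.001 0.001 0.02 0 0.06;0.001 0.001 0.05 0 0.06;0.001 0.001 0.085 0 0.06;0.001 0.001 0.115 0 0.06;0.001 0.001 0.13 0 0.06;0.001 0.001 0.132 0 0.06;0.001 0.001 0.132 0 0.06;0.001 0.001 0.132 0 0.04;0.001 0.001 0.132 0 0.02;0.001 0.001 0.132 0 0.02")

```text
time: 26.18
position: [0.4575, 0.28, 0.0389]
tool_rot: [0.726, 0.687, 0.001, 0.001]
ft_force: [1.1, 0.3, -1.2]
grip_width: 0.0474
grip_force: 0.0
```

Call:
servo_tool(moves="0 0 0 0 0.02;0 0 0 0 0.02;0 0 0 0 0.02;0 0 0 0 0.02")

```text
time: 26.52
position: [0.4566, 0.2801, 0.0384]
tool_rot: [0.726, 0.688, 0.001, 0.0]
ft_force: [-0.9, -0.8, 5.6]
grip_width: 0.0335
grip_force: 10.0
```

Call:
servo_tool(moves="0 0 -0.03 0 0.02;0 0 -0.06 0 0.02;0 0 -0.1 0 0.02;0 0 -0.14 0 0.02;0 0 -0.18 0 0.02;0 0 -0.19 0 0.02;0 0 -0.19 0 0.02")

```text
time: 27.1
position: [0.4582, 0.2807, 0.231]
tool_rot: [0.726, 0.688, 0.004, 0.002]
ft_force: [0.4, 0.5, -1.5]
grip_width: 0.0336
grip_force: 10.0
```

```bash
python3 plan.py 0.629 0.192 0.067 86.7
```

```text
t 27.1 pos [0.4582 0.2807 0.231 ] yaw 86.9 w 0.0336 F [ 0.4  0.5 -1.5] tilt [0.0078 0.0028]
MOVE [-0.0798  0.1741  0.1651] spin 0.2
```

Call:
servo_tool(moves="-0.009 0.02 0 0 0.02;-0.02 0.045 0 0 0.02;-0.032 0.07 0 0 0.02;-0.045 0.1 0 0 0.02;-0.06 0.13 0 0 0.02;-0.072 0.155 0 0 0.02;-0.079 0.17 0 0 0.02;-0.08 0.174 0 0 0.02;-0.08 0.174 0.01 0 0.02;-0.08 0.174 0.03 0 0.02")

```text
time: 27.93
position: [0.6254, 0.191, 0.1972]
tool_rot: [0.726, 0.688, 0.001, 0.0]
ft_force: [0.2, 0.8, -1.3]
grip_width: 0.0336
grip_force: 10.0
```

Call:
servo_tool(moves="0 0 0.02 0 0.02;0 0 0.05 0 0.02;0 0 0.08 0 0.02;0 0 0.105 0 0.02;0 0 0.115 0 0.02;0 0 0.115 0 0.02;0 0 0.115 0 0.02")

```text
time: 28.52
position: [0.6243, 0.1911, 0.0819]
tool_rot: [0.726, 0.688, -0.001, -0.001]
ft_force: [0.3, -0.1, -0.7]
grip_width: 0.0336
grip_force: 10.0
```

```bash
python3 plan.py 0.629 0.192 0.07 86.7
```

```text
t 28.52 pos [0.6243 0.1911 0.0819] yaw 86.94 w 0.0336 F [ 0.3 -0.1 -0.7] tilt [-0.0023 -0.0001]
MOVE [0.0011 0.0047 0.0118] spin 0.24
```

Call:
servo_tool(moves="0.001 0.003 0.005 0 0.02;0.001 0.003 0.009 0 0.02;0.001 0.003 0.011 0 0.02;0.001 0.003 0.012 0 0.02;0.001 0.003 0.012 0 0.02;0.001 0.003 0.012 0 0.02")

```text
time: 29.02
position: [0.6288, 0.1912, 0.0709]
tool_rot: [0.726, 0.688, 0.0, 0.0]
ft_force: [0.2, -0.8, -1.5]
grip_width: 0.0337
grip_force: 10.0
```

Call:
servo_tool(moves="0 0 0.001 0 0.02;0 0 0.001 0 0.02;0 0 0.001 0 0.03;0 0 0.001 0 0.05;0 0 0.001 0 0.06;0 0 0.001 0 0.06;0 0 0.001 0 0.06;0 0 -0.03 0 0.06;0 0 -0.07 0 0.06;0 0 -0.11 0 0.06")

```text
time: 29.85
position: [0.6275, 0.1911, 0.18]
tool_rot: [0.726, 0.688, -0.002, -0.001]
ft_force: [1.1, 0.3, -0.1]
grip_width: 0.0592
grip_force: 0.0
```

Call:
servo_tool(moves="0 -0.03 -0.02 0 0.06;0 -0.07 -0.02 0 0.06;0 -0.11 -0.02 0 0.06;0 -0.15 -0.02 0 0.06;0 -0.18 -0.02 0 0.06;0 -0.18 -0.02 0 0.06;0 -0.18 -0.02 0 0.06;0 -0.18 -0.02 0 0.06")

```text
time: 30.52
position: [0.4503, 0.2013, 0.201]
tool_rot: [0.726, 0.688, 0.001, 0.001]
ft_force: [0.3, -0.6, -0.1]
grip_width: 0.0602
grip_force: 0.0
```

```bash
python3 - <<'E'
from h import *
s=cams.camera('side');t=cams.camera('top');print(get_obs()['position'],get_obs()['time'])
o=np.hstack([cv2.resize(s[130:430,150:450],(400,400)),cv2.resize(t[170:320,190:400],(400,286),interpolation=cv2.INTER_CUBIC)[:,:].__class__(0) if 0 else np.pad(cv2.resize(t[170:320,190:400],(400,286)),((0,114),(0,0),(0,0)))])
cv2.imwrite('pics/m8.png',o)
E
```

```text
[0.45094017 0.20114089 0.20078165] 30.6167
```

View pics/m8.png

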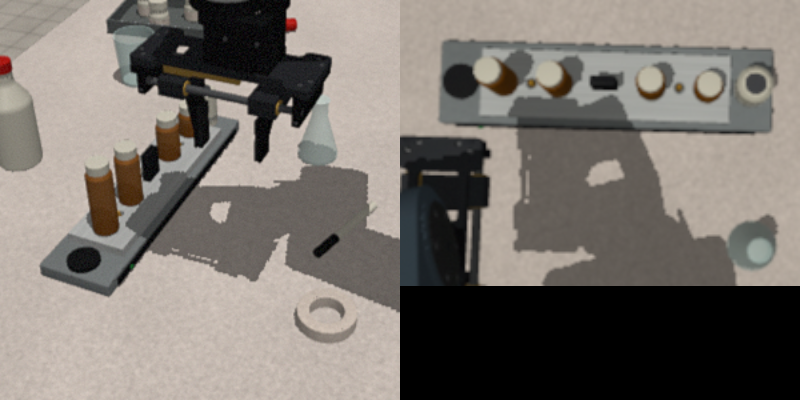

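All four bottles stand upright on the marks in the right order, the rack is seated with pins showing, and the flask is untouched.

```bash
python3 -c "
from rig import job
print(job.hand_in())"
```

```text
the job is handed in; nothing more can be done
None
```

The rack is seated on both dock pins and the four bottles stand on its marks, shortest next to the rinse pot and tallest at the far end. The flask was not touched, and the job was handed in at about 31 s with no verdict returned.

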